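Link arm from the riser into the bushing nest

ROBOT

A 6-joint arm with a two-finger parallel gripper is mounted at the origin on the work surface. World frame = base frame: x ahead of the robot, y to its left, z up, the work surface at z = 0. Lengths are in m, angles in rad, forces in N, time in s.
With the tool pointing down it reaches from about 0.35 to 0.975 m from the base axis. Payload 4.9 kg.
Tool frame: the origin (TCP) lies between the finger pads; the fingertips stand 8 mm ahead of it and the grasp point (between the pads) lies 11 mm behind it; z points along the fingers, y is the direction in which the jaws open and shut (so a half turn about z gives the same grasp; the last joint's range is limited). The gripper opens to 85 mm and grips with 20 to 120 N. Pads are 22 mm wide; open, the fingers measure 114 mm over their backs; the gripper's body (76 mm by 85 mm) begins 54 mm behind the grasp point. The pads swing forward as they close: fully open they stand 13 mm farther back than shut.
Start: joints at [1.066, 0.053, 1.613, -0, 1.476, -0.119], TCP at [0.235, 0.579, 0.239] pointing down, gripper open.
Joint ranges: [-3.01, 3.01], [-1.01, 2.22], [0.06, 2.58], [-1.02, 4.17], [0.09, 2.62], [-3.14, 3.14]. Speed limits (rad/s): [2.57, 2.57, 3.14, 3.14, 3.14, 3.14].

INTERFACE

Orientations are given as a rotation vector (axis times angle).
In Python, from station import ctrl gives the robot as it stands. The module is installed in compiled form; this text tells all that it offers.
- The arm moves only by the shell command python3 -m creep 'ROWS' [FORCE]. ROWS is JSON, a list of rows, each an object with "hand": the opening, from 0 (shut) to 1 (fully open); "translation": the shift along the tool's x, y, z in cm, a list of three; "delta_rot": the turn, a rotation vector about the tool's x, y, z in degrees, a list of three. A call has 1 to 8 rows; each row shifts and turns the commanded pose from where the row before left it, along the tool's axes as they then stand; what a row does not reach is not made up. A row lasts 1/8 s, in which the tool goes at most 62.5 mm and 10.7 degrees, less where a joint would pass 70% of its speed; a pose out of reach is approached as far as the arm can. A call with a gripper value outside its range is refused whole. The fingers move at their own pace and stop on an object; FORCE is the grip in N (left out, the last holds). Time passes only in rows, so rows that do not move let the fingers close. It gives the time, the measured TCP pose, the force and the opening at its end, in the units of the state.
- ctrl.get_obs(): the state, without advancing time (a new reading comes with each control period).
- ctrl.get_image(name): name is "scene" or "top" or "wrist"; returns (picture, depth): 480x640x3 uint8, red, green, blue; 480x640 float32, m along the optical axis (not along the pixel's ray), 0 where there is no reading.
- ctrl.calibration(name): a dict with "fx", "fy", "cx", "cy" (pixels), "T" (4x4, takes a point from camera to world coordinates). Camera axes: x right, y up, looking along -z (the intrinsics and any distortion apply to the point x, -y, -z); pixel columns grow to the right and rows downward; lengths in m; the calibration is good to about 2 mm. A picture is of the moment at which its call begins: read the wrist's pose just before it. calibration takes no time and is no camera call; for the wrist camera it gives the pose at the moment of the call.
- ctrl.finish_job(): hands the job in, once; it reports no verdict.
The state is a dict: "t": time; "q": joint angles; "dq": joint speeds; "effort": joint torques, N m; "tool_pos": TCP position; "tool_rot": TCP orientation; "contact_force": force on the tool from outside, world axes, zero at the start; "wrist_torque": the same for the moment, N m; "opening": finger opening in m.
Only numpy, scipy, OpenCV 4.12 (cv2) and the standard library are available. Lean on these libraries where they do the work, as an engineer would, in place of code of your own. Each camera call takes 0.05 s, during which the arm holds its last target.

TASK

Get the yellow link arm ready for a new bushing. Only its eye sticks out from under the grey riser, so draw it out by the eye and lay it down on the black rubber mat and let go; then take it by its plain arm, near the thin end, and lower the eye into the pocket of the green nest with the arm lying out through the nest's gap, keeping hold until the eye is down on the pocket floor, then let go. Leave the blue link arm where it is.

Things in the scene. Friction and masses are not known exactly. Their poses are not given: they have to be found in the camera images.
- yellow_link: Yellow link arm, 0.3 kg, flat on the bench: an eye 40 mm across (flat sides), 28 mm tall, dark bushing on top; bar 24 mm wide and tall to a thin end 150 mm from the eye's centre. Origin: underside of eye's centre; x along the bar to the thin end, z up. The bar starts under a fixed riser whose roof edge is 29-41 mm from the eye's centre: grip the eye, draw 150 mm along -x before lifting.
- blue_link: Blue link arm, same shape and frame, in the other bay, 110 mm beside the yellow one; stays put. Which bay holds which varies. The fixed grey riser over both bars: 232 mm wide, 150 mm deep, roof top 50 mm above the bench, 44 mm free below; trays on the roof reach 85 mm up, from 82 mm behind its front edge.
- mat: Thin black rubber mat stuck flat to the bench, 180 x 160 mm, under 1 mm thick (no step: parts slide onto it), in front of the riser. Origin: centre of its underside; x along the 180 mm side, z up. The link may overhang it at both ends, its middle over the mat.
- nest: Green fixed nest. Base 10 mm thick, 92 mm wide, x -45 to 111 mm. Walls up to 50 mm above the bench round a pocket open above, 60 mm wide, x -32 to 30 mm, then a 44 mm wide gap, x 30 to 48 mm, for the bar. Origin: bench level under the pocket's centre; pocket floor at z 10 mm; x points out through the gap. A seated link has its origin above this one and its x along this x.

How it is judged:
By the outcome, as a careful person would: the job done as asked, in the order asked, and still so for the second after the job is handed in, with the robot touching nothing.
It also fails if it takes over 54 s, if anything falls off the work surface, if the arm or the gripper's body presses on something with over 40 N, if the wrist force passes 120 N, or if a joint passes its speed limit or range.

## Working session

There is one attempt and no reset: what is moved stays moved. The work goes in short steps, Python scripts to look and compute and a shell command to move; the robot and the scene stay as the last step left them, time stands still between calls to the robot, and variables do not carry over. Pictures are saved under pics/ and viewed, and the job is handed in when it is done.

```bash
mkdir -p pics; ls
cat > h.py <<'E'
import numpy as np, cv2
from station import ctrl
from scipy.spatial.transform import Rotation as R
def snap(n,f):
    im,d=ctrl.get_image(n); c=ctrl.calibration(n)
    cv2.imwrite('pics/'+f+'.png',cv2.cvtColor(im,cv2.COLOR_RGB2BGR)); np.savez('pics/'+f+'.npz',im=im,d=d,T=c['T'],k=[c['fx'],c['fy'],c['cx'],c['cy']])
    return im,d,c
def load(f):
    z=np.load('pics/'+f+'.npz'); return z['im'],z['d'],z['T'],z['k']
def ray(px,T,k,z):
    px=np.atleast_2d(px).astype(float)
    d=np.c_[(px[:,0]-k[2])/k[0],-(px[:,1]-k[3])/k[1],-np.ones(len(px))]@T[:3,:3].T
    return T[:3,3]+d*((z-T[2,3])/d[:,2])[:,None]
def cloud(d,T,k):
    v,u=np.indices(d.shape); P=np.stack([(u-k[2])/k[0]*d,-(v-k[3])/k[1]*d,-d],-1)
    return P@T[:3,:3].T+T[:3,3]
E
python3 - <<'E'
from h import *
o=ctrl.get_obs(); print(o)
for n in('top','scene'):
    im,d,c=snap(n,n+'0'); print(c)
E
```

```text
pics
{'t': 0.0, 'q': array([ 1.06597698e+00,  5.33371159e-02,  1.61429233e+00,  3.49606235e-05,
        1.47598449e+00, -1.19002520e-01]), 'dq': array([ 0.00032084, -0.00072751,  0.00069333,  0.00065984, -0.0017197 ,
        0.00021454]), 'effort': array([-1.28703359e-03, -3.93697321e+01, -3.70162833e+01, -3.27563002e-04,
        7.17864779e-03,  2.07485527e-06]), 'tool_pos': array([0.23489719, 0.57853073, 0.23807623]), 'tool_rot': array([-6.02167425e-01, -3.08267493e+00,  3.00442481e-03]), 'contact_force': array([ 0.01682583, -0.11043797,  0.06208487]), 'wrist_torque': array([-0.01817906, -0.05398759,  0.04515746]), 'opening': 0.08528295225399912}
{'fx': 497.5340113761192, 'fy': 497.5340113761192, 'cx': 328.87225600768323, 'cy': 241.5965439459151, 'T': array([[-0.02220673,  0.99614256, -0.08489325,  0.47388654],
       [-0.99962932, -0.02078596,  0.0175834 , -0.00898921],
       [ 0.01575099,  0.08525225,  0.99623489,  0.76949568],
       [ 0.        ,  0.        ,  0.        ,  1.        ]])}
{'fx': 522.6730418006157, 'fy': 522.6730418006157, 'cx': 321.49089053173515, 'cy': 232.36936935736182, 'T': array([[-0.67115893, -0.57769209,  0.46456166,  0.93958764],
       [ 0.74116618, -0.51042531,  0.43604897,  0.38052464],
       [-0.01477802,  0.63697555,  0.77074234,  0.70842494],
       [ 0.        ,  0.        ,  0.        ,  1.        ]])}
```

View pics/top0.png

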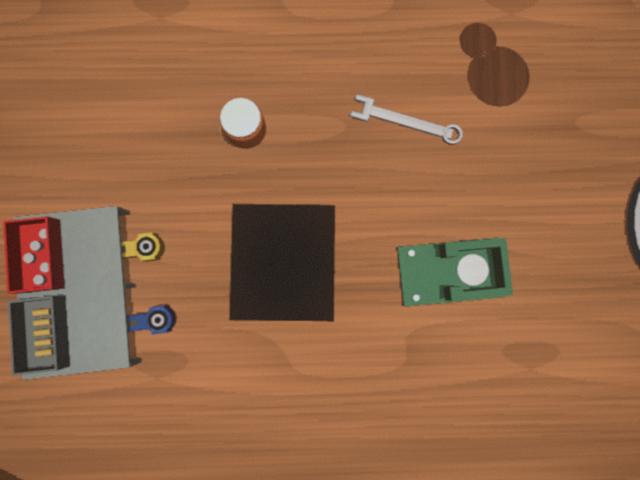

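View pics/scene0.png

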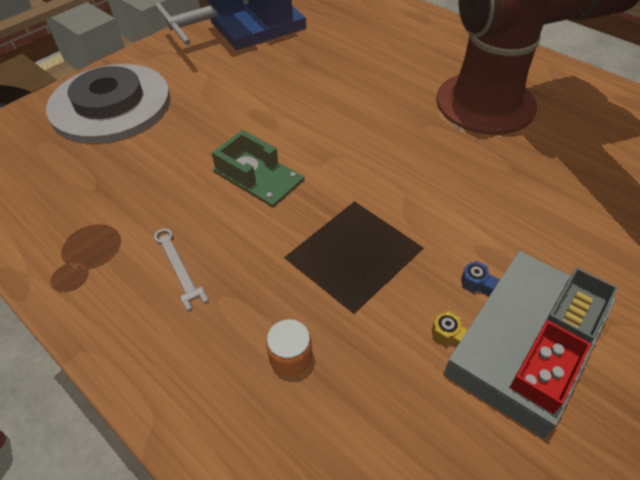

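The top view shows the yellow eye at (147,246), the blue eye at (158,319), the mat centre near (283,262), and the nest pocket near (473,270) with its gap to the image left. A white disc lies in the pocket.

```bash
cat > m0.py <<'E'
from h import *
for f in('top0','scene0'):
    im,d,T,k=load(f); P=cloud(d,T,k); hsv=cv2.cvtColor(im,cv2.COLOR_RGB2HSV)
    print(f)
    def rep(n,m,zr=None):
        if zr: m=m&(P[...,2]>zr[0])&(P[...,2]<zr[1])
        m=m&(d>0)
        num,l,s,c=cv2.connectedComponentsWithStats(m.astype(np.uint8))
        for i in np.argsort(-s[1:,4])[:3]+1:
            if s[i,4]<30: continue
            q=P[l==i]; r=cv2.minAreaRect(q[:,:2].astype(np.float32)*1000)
            print(n,s[i,4],'px',c[i].round(1),'mean',q.mean(0).round(4),'z5/50/95',np.percentile(q[:,2],[5,50,95]).round(4),'rect',np.round(r[0],1),np.round(r[1],1),round(r[2],1))
    H,S,V=[hsv[...,i].astype(int) for i in range(3)]
    rep('yellow',(H>20)&(H<33)&(S>150)&(V>90))
    rep('blue',(H>105)&(H<125)&(S>100)&(V>50)&(P[...,1]>0.2))
    rep('mat',(V<60)&(P[...,2]<0.008)&(P[...,1]<.25)&(P[...,1]>-.05))
    g=(H>55)&(H<95)&(S>70)
    rep('green',g); rep('greentop',g,(.04,.06)); rep('greenbase',g,(.004,.016))
    rep('white',(S<60)&(V>140)&(P[...,1]<0)&(P[...,1]>-.35)&(P[...,0]>.3)&(P[...,0]<.6))
    rep('riser',(S<60)&(V<180),(.04,.056))
E
python3 m0.py
python3 - <<'E'
from h import *
im,d,T,k=load('top0')
a=cv2.resize(im[200:300,90:190],(400,400),interpolation=cv2.INTER_CUBIC);b=cv2.resize(im[225:325,395:520],(500,400),interpolation=cv2.INTER_CUBIC)[:, :400]
cv2.imwrite('pics/crop0.png',np.hstack([a,b])[...,::-1])
im,d,T,k=load('scene0')
a=cv2.resize(im[120:210,200:310],(400,400));b=cv2.resize(im[240:350,420:530],(400,400))
cv2.imwrite('pics/crop1.png',np.hstack([a,b])[...,::-1])
E
```

```text
top0
yellow 381 px [141. 247.] mean [0.535  0.258  0.0261] z5/50/95 [0.022  0.0265 0.0294] rect [534.3 257.4] [39.9 53.3] 10.7
blue 430 px [149.9 320.4] mean [0.4264 0.2439 0.026 ] z5/50/95 [0.0219 0.0265 0.0294] rect [425.9 244.9] [37.4 64.4] 6.8
mat 11530 px [282.2 262.3] mean [5.092e-01 5.010e-02 5.000e-04] z5/50/95 [-0.0016  0.0005  0.0027] rect [510.1  49.9] [156.8 177.4] 88.0
green 4093 px [445.5 271.8] mean [ 0.4883 -0.1958  0.0225] z5/50/95 [0.0078 0.0106 0.0509] rect [ 489.  -206.2] [ 89.  151.6] 4.2
green 81 px [485.6 283.1] mean [ 0.4699 -0.2607  0.0097] z5/50/95 [0.0074 0.0096 0.012 ] rect [ 468.4 -260.1] [13.2 27.7] 38.2
greentop 1311 px [479.9 269.2] mean [ 0.4905 -0.2401  0.0497] z5/50/95 [0.0477 0.0496 0.0517] rect [ 491.  -237.5] [83.3 88.9] 4.1
greenbase 2776 px [429.2 273. ] mean [ 0.4873 -0.1748  0.0097] z5/50/95 [0.0075 0.0097 0.0119] rect [ 488.5 -198.9] [ 89. 137.] 4.1
greenbase 81 px [485.6 283.1] mean [ 0.4699 -0.2607  0.0097] z5/50/95 [0.0074 0.0096 0.012 ] rect [ 468.4 -260.1] [13.2 27.7] 38.2
white 814 px [472.5 269.4] mean [ 0.4912 -0.2414  0.0102] z5/50/
[... 1768 characters left out ...]
95 [0.0486 0.0499 0.0513] rect [ 512.3 -273.8] [43.4 13.9] 24.6
greenbase 867 px [272.7 181.6] mean [ 0.4873 -0.1674  0.01  ] z5/50/95 [0.0079 0.01   0.0121] rect [ 487.9 -179.3] [88.3 98.8] 4.6
white 119 px [248.3 161. ] mean [ 0.4794 -0.2435  0.0106] z5/50/95 [0.0086 0.0106 0.0123] rect [ 479.4 -242.9] [20.4 42.8] 15.2
riser 9311 px [513.3 330.1] mean [0.4924 0.3287 0.0495] z5/50/95 [0.0472 0.0496 0.0515] rect [472.1 350.9] [233.7 150. ] 5.2
riser 2460 px [102.9  88.1] mean [ 0.5548 -0.6125  0.0498] z5/50/95 [0.0454 0.0501 0.0523] rect [ 550.6 -617.6] [150.3 150.5] 10.6
riser 983 px [581.3 305.7] mean [0.3972 0.3833 0.0528] z5/50/95 [0.0509 0.0528 0.0548] rect [400.  382.2] [72.9 53.1] 5.2
```

View pics/crop0.png

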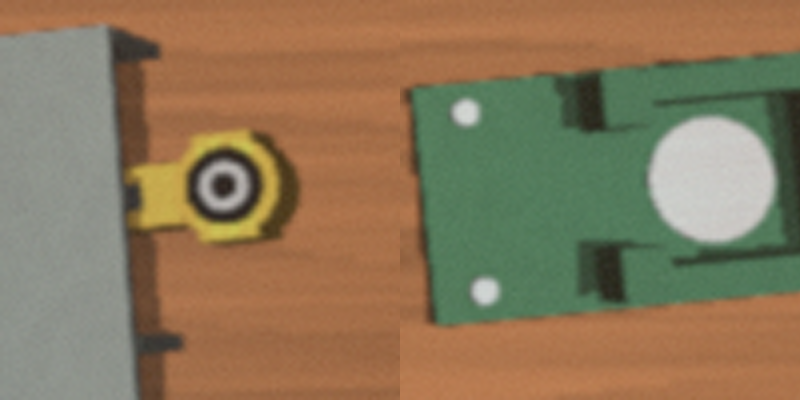

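View pics/crop1.png

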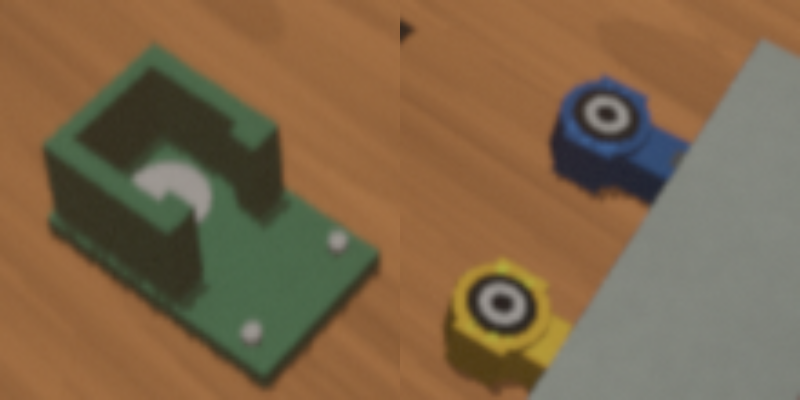

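Run:
```python
from h import *
o=ctrl.get_obs(); M=R.from_rotvec(o['tool_rot']).as_matrix(); print(M.round(3))
c=ctrl.calibration('wrist'); print(np.round(c['T'],3),c['fx'])
print((M.T@(c['T'][:3,3]-o['tool_pos'])).round(4))
for f,b in(('top0',(130,185,225,270)),('scene0',(430,470,310,345))):
    im,d,T,k=load(f); hsv=cv2.cvtColor(im,cv2.COLOR_RGB2HSV)
    for n,(u0,u1,v0,v1) in dict(Y=(130,168,228,266) if f=='top0' else (428,472,305,350),B=(140,182,300,340) if f=='top0' else (458,495,258,292)).items():
        s=hsv[v0:v1,u0:u1]; m=((s[...,1]<70)&(s[...,2]>110)).astype(np.uint8)
        nn,l,st,c=cv2.connectedComponentsWithStats(m); i=1+np.argmax(st[1:,4])
        cn,_=cv2.findContours((l==i).astype(np.uint8),cv2.RETR_EXTERNAL,cv2.CHAIN_APPROX_NONE)
        e=cv2.fitEllipse(max(cn,key=len)); px=np.array(e[0])+[u0,v0]
        print(f,n,st[i,4],px.round(1),ray(px,T,k,.029).round(4))
```

```text
[[-0.927  0.376 -0.001]
 [ 0.376  0.927 -0.002]
 [ 0.    -0.002 -1.   ]]
[[ 0.377 -0.891 -0.254  0.17 ]
 [ 0.926  0.362  0.105  0.604]
 [-0.001 -0.275  0.961  0.373]
 [ 0.     0.     0.     1.   ]] 409.3028239405746
[ 0.0702 -0.0011 -0.1347]
top0 Y 101 [145.5 246. ] [[0.5361 0.2502 0.029 ]]
top0 B 103 [157.1 319.7] [[0.4273 0.2323 0.029 ]]
scene0 Y 218 [465.6 341.4] [[0.5436 0.2869 0.029 ]]
scene0 B 64 [476.5 271. ] [[0.4265 0.233  0.029 ]]
```

```bash
cat > plan.py <<'E'
import sys
from h import *
# plan.py x y z yaw(deg of tool x) n : per-row shift in tool axes (cm) and turn (deg)
x,y,z,yaw,n=[float(a) for a in sys.argv[1:6]]; n=int(n)
o=ctrl.get_obs(); p=o['tool_pos'].copy(); M=R.from_rotvec(o['tool_rot'])
c,s=np.cos(np.radians(yaw)),np.sin(np.radians(yaw))
G=R.from_matrix(np.array([[c,s,0],[s,-c,0],[0,0,-1.]]))
rv=(M.inv()*G).as_rotvec(degrees=True)/n
dp=(np.array([x,y,z])-p)/n
for i in range(n):
    print((M.inv().apply(dp)*100).round(2),rv.round(2)); M=M*R.from_rotvec(rv,degrees=True)
print(rv*n, p.round(4))
E
python3 plan.py .536 .250 .16 95 8
```

```text
[-5.03 -2.39  0.98] [-0.01  0.01  7.86]
[-5.31 -1.68  0.98] [-0.01  0.01  7.86]
[-5.49 -0.93  0.98] [-0.01  0.01  7.86]
[-5.57 -0.17  0.98] [-0.01  0.01  7.86]
[-5.54  0.59  0.98] [-0.01  0.01  7.86]
[-5.41  1.34  0.98] [-0.01  0.01  7.86]
[-5.17  2.07  0.98] [-0.01  0.01  7.86]
[-4.84  2.76  0.98] [-0.01  0.01  7.86]
[-1.02840200e-01  4.53057321e-02  6.28975809e+01] [0.2349 0.5786 0.2382]
```

```bash
python3 -m creep '[{"hand":1,"translation":[-5.0,-2.4,1],"delta_rot":[0,0,7.9]},{"hand":1,"translation":[-5.3,-1.7,1],"delta_rot":[0,0,7.9]},{"hand":1,"translation":[-5.5,-0.9,1],"delta_rot":[0,0,7.9]},{"hand":1,"translation":[-5.6,-0.2,1],"delta_rot":[0,0,7.9]},{"hand":1,"translation":[-5.5,0.6,1],"delta_rot":[0,0,7.9]},{"hand":1,"translation":[-5.4,1.3,1],"delta_rot":[0,0,7.9]},{"hand":1,"translation":[-5.2,2.1,1],"delta_rot":[0,0,7.9]},{"hand":1,"translation":[-4.8,2.8,1],"delta_rot":[0,0,7.9]}]' 60
python3 -m creep '[{"hand":0.85,"translation":[0,0,0],"delta_rot":[0,0,0]}]'
python3 - <<'E'
from h import *
o=ctrl.get_obs(); print(o['tool_pos'],R.from_rotvec(o['tool_rot']).as_matrix().round(3),o['opening'])
snap('wrist','w1')
E
```

```text
t: 1.1
tool_pos: [0.5362, 0.2485, 0.1586]
tool_rot: [-2.134, -2.305, 0.001]
contact_force: [0.4, -0.4, 0.4]
opening: 0.0853
t: 1.23
tool_pos: [0.5367, 0.2471, 0.1577]
tool_rot: [-2.134, -2.304, 0.004]
contact_force: [-0.3, 0.7, -0.1]
opening: 0.073
[0.53665801 0.24712592 0.15767405] [[-0.077  0.997 -0.002]
 [ 0.997  0.077 -0.001]
 [-0.001 -0.002 -1.   ]] 0.0730178200709168
```

View pics/w1.png

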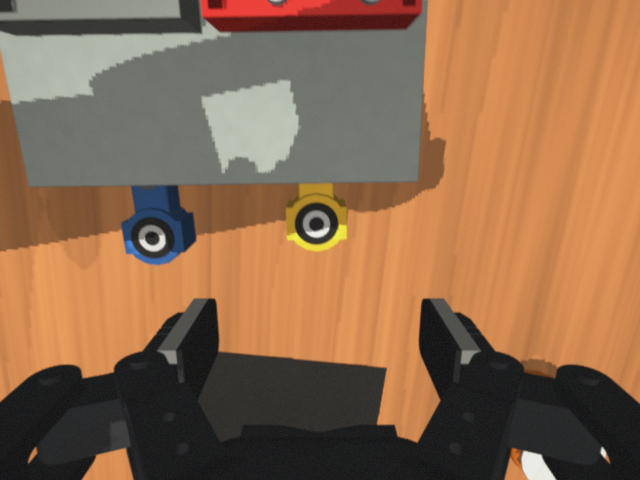

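The wrist view shows the yellow bushing at (316,223), with the bar running straight up under the riser edge at row 184. The blue bushing is at (152,238).

Run:
```python
from h import *
im,d,T,k=load('w1'); P=cloud(d,T,k); g=cv2.cvtColor(im,cv2.COLOR_RGB2HSV)
for n,(u,v) in dict(Y=(316,223),B=(152,238)).items():
    s=g[v-24:v+24,u-24:u+24]; m=((s[...,2]<70)).astype(np.uint8)
    nn,l,st,c=cv2.connectedComponentsWithStats(m); i=max(range(1,nn),key=lambda i:-np.hypot(*(c[i]-24))+st[i,4]*.0 if st[i,4]>200 else -99)
    cn,_=cv2.findContours((l==i).astype(np.uint8),cv2.RETR_EXTERNAL,cv2.CHAIN_APPROX_NONE)
    e=cv2.fitEllipse(max(cn,key=len)); px=np.array(e[0])+[u-24,v-24]
    print(n,st[i,4],px,np.array(e[1]),ray(px,T,k,.029).round(4),P[v,u])
# yellow bar edges
H,S,V=[g[...,i].astype(int) for i in range(3)]
m=(H>18)&(H<35)&(S>140)&(V>80)
for n,v0,v1,z in(('bar',186,196,.024),):
    L=[];Rr=[]
    for v in range(v0,v1):
        u=np.where(m[v,280:350])[0]+280
        print(v,u.min(),u.max())
        L.append([u.min(),v]);Rr.append([u.max(),v])
    a=ray(L,T,k,z);b=ray(Rr,T,k,z); c=(a+b)/2
    print(c[0],c[-1],b[0]-a[0])
# riser front edge on roof z .05
gm=(S<60)&(P[...,2]>.04)&(P[...,2]<.056)
E_=[]
for u in range(60,400,10):
    v=np.where(gm[:230,u])[0].max(); E_.append([u,v])
q=ray(E_,T,k,.05); f=np.polyfit(q[:,0],q[:,1],1); print('riser edge yaw',90+np.degrees(np.arctan(f[0])),np.polyval(f,[.536,.427]))
```

```text
Y 662 [315.9897995  222.83803749] [38.68067932 41.22270203] [[0.5327 0.2525 0.029 ]] [0.53268451 0.25253075 0.02948281]
B 728 [152.24904442 236.77586555] [38.2927742  43.35366821] [[0.4241 0.2343 0.029 ]] [0.42437234 0.2338291  0.03027942]
186 298 333
187 298 333
188 298 333
189 298 333
190 298 333
191 298 333
192 298 333
193 298 333
194 298 333
195 298 334
[0.53049119 0.27617939 0.024     ] [0.53128057 0.27023394 0.024     ] [0.02299669 0.00181639 0.        ]
riser edge yaw 95.35216188728232 [0.28307284 0.27286112]
```

```bash
python3 -m creep '[{"hand":0.85,"translation":[0.2,-0.1,4],"delta_rot":[0,0,-0.9]},{"hand":0.85,"translation":[0.3,-0.1,4],"delta_rot":[0,0,0]},{"hand":0.85,"translation":[0,0,4],"delta_rot":[0,0,0]},{"hand":0.85,"translation":[0,0,0],"delta_rot":[0,0,0]}]'
python3 plan.py .534 .252 .008 95.3 1
```

```text
t: 1.78
tool_pos: [0.529, 0.255, 0.0355]
tool_rot: [-2.105, -2.326, 0.011]
contact_force: [-0.5, -0.1, 0.7]
opening: 0.0729
[-0.34  0.49  2.75] [-0.48  0.1   0.42]
[-0.47801369  0.09576111  0.42310603] [0.529  0.255  0.0355]
```

```bash
python3 -m creep '[{"hand":0.85,"translation":[-0.2,0.3,1.2],"delta_rot":[-0.4,0,0.3]},{"hand":0.85,"translation":[-0.1,0.2,1],"delta_rot":[0,0,0]},{"hand":0.85,"translation":[0,0,0.5],"delta_rot":[0,0,0]},{"hand":0.85,"translation":[0,0,0],"delta_rot":[0,0,0]}]'
python3 plan.py .534 .252 .008 95.3 1
python3 -c "
from h import *
snap('wrist','w2')"
```

```text
t: 2.28
tool_pos: [0.5385, 0.2524, 0.0123]
tool_rot: [2.114, 2.318, 0.008]
contact_force: [0.2, 0.0, -0.3]
opening: 0.0725
[ 0.01 -0.45  0.43] [ 0.39 -0.   -0.01]
[ 0.38503607 -0.00065174 -0.01321384] [0.5385 0.2524 0.0123]
```

View pics/w2.png

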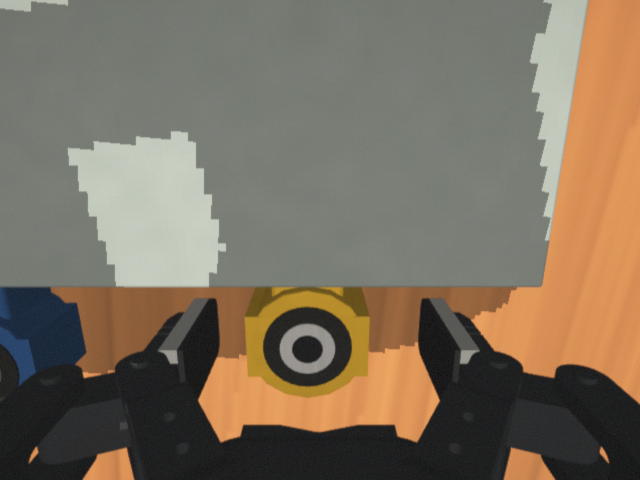

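The gripper straddles the eye, which is at (307,348). The finger midline is at about col 318, so I'll shift roughly 4 mm, lower and close.

```bash
python3 -m creep '[{"hand":0.85,"translation":[0,-0.4,0.4],"delta_rot":[0.4,0,0]},{"hand":0.85,"translation":[0,0,0],"delta_rot":[0,0,0]}]'
python3 plan.py .534 .252 .008 95.3 1
python3 -m creep '[{"hand":0.3,"translation":[0,0,0],"delta_rot":[0,0,0]},{"hand":0.3,"translation":[0,0,0],"delta_rot":[0,0,0]},{"hand":0.3,"translation":[0,0,0],"delta_rot":[0,0,0]},{"hand":0.3,"translation":[0,0,0],"delta_rot":[0,0,0]},{"hand":0.3,"translation":[0,0,0],"delta_rot":[0,0,0]}]' 60
python3 -c "
from h import *
snap('wrist','w3');print(ctrl.get_obs())"
```

```text
t: 2.58
tool_pos: [0.534, 0.252, 0.008]
tool_rot: [-2.116, -2.321, 0.001]
contact_force: [-0.2, -1.1, 0.5]
opening: 0.0726
[ 0.  0. -0.] [-0.05  0.01 -0.  ]
[-0.04830487  0.00687327 -0.0034257 ] [0.534 0.252 0.008]
t: 3.2
tool_pos: [0.5349, 0.2522, 0.0087]
tool_rot: [2.116, 2.321, 0.001]
contact_force: [0.4, -0.6, 2.2]
opening: 0.0392
{'t': 3.25, 'q': array([3.14753016e-01, 2.24465840e-01, 1.84051399e+00, 4.91547602e-06,
       1.07571891e+00, 2.22420770e-01]), 'dq': array([-6.45356719e-05, -2.14522841e-03,  1.04665515e-03,  9.61943186e-04,
        1.13269745e-03,  1.18020843e-04]), 'effort': array([ 2.02444126e-01, -3.87755835e+01, -2.88940090e+01,  3.76224797e-02,
        1.39676915e-01, -1.48958294e-02]), 'tool_pos': array([0.534897  , 0.25218456, 0.00866948]), 'tool_rot': array([2.11626319e+00, 2.32126724e+00, 1.22395922e-03]), 'contact_force': array([0.6313378 , 0.00447959, 3.00440156]), 'wrist_torque': array([-0.01925257, -0.10520288,  0.03153615]), 'opening': 0.038782296278214244}
```

View pics/w3.png

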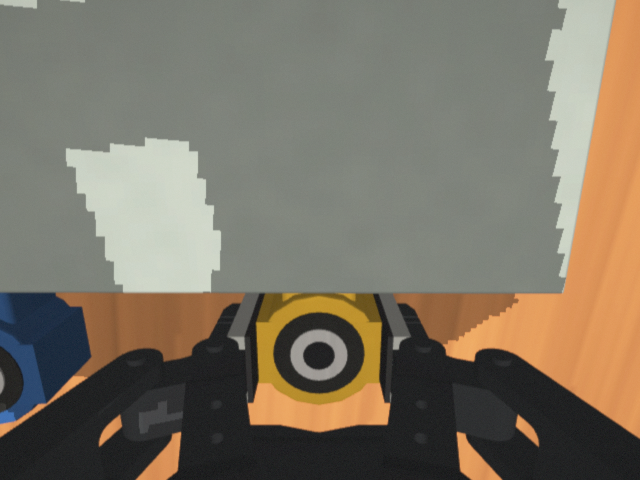

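Firm square grip at 39 mm. Now drawing out.

```bash
python3 -m creep '[{"hand":0.3,"translation":[-1,0,0],"delta_rot":[0,0,0]},{"hand":0.3,"translation":[-1.5,0,0],"delta_rot":[0,0,0]},{"hand":0.3,"translation":[-1.5,0,0],"delta_rot":[0,0,0]},{"hand":0.3,"translation":[-1,0,0],"delta_rot":[0,0,0]},{"hand":0.3,"translation":[0,0,0],"delta_rot":[0,0,0]}]'
python3 plan.py .541 .172 .0087 95.3 1
python3 -c "
from h import *
snap('wrist','w4')"
```

```text
t: 3.88
tool_pos: [0.5396, 0.2003, 0.0087]
tool_rot: [2.116, 2.319, -0.002]
contact_force: [0.7, -2.9, 5.5]
opening: 0.0391
[-2.83 -0.12  0.  ] [ 0.01  0.12 -0.06]
[ 0.01268654  0.11869522 -0.0577931 ] [0.5396 0.2003 0.0087]
```

View pics/w4.png

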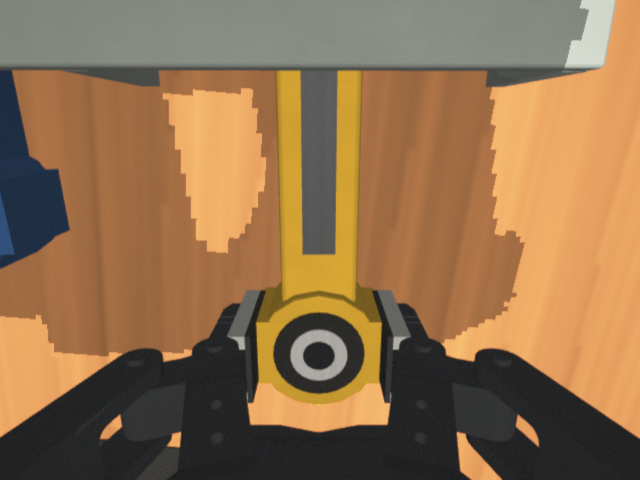

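```bash
python3 -m creep '[{"hand":0.3,"translation":[-1.5,0,0],"delta_rot":[0,0,0]},{"hand":0.3,"translation":[-2,0,0],"delta_rot":[0,0,0]},{"hand":0.3,"translation":[-2,0,0],"delta_rot":[0,0,0]},{"hand":0.3,"translation":[-2,0,0],"delta_rot":[0,0,0]},{"hand":0.3,"translation":[-2,0,0],"delta_rot":[0,0,0]},{"hand":0.3,"translation":[-2,0,0],"delta_rot":[0,0,0]},{"hand":0.3,"translation":[-1,0,0],"delta_rot":[0,0,0]},{"hand":0.3,"translation":[0,0,0],"delta_rot":[0,0,0]}]'
python3 plan.py .555 -.015 .0087 95.3 1
python3 -c "
from h import *
snap('top','t5')"
```

```text
t: 4.92
tool_pos: [0.5509, 0.0755, 0.0087]
tool_rot: [2.117, 2.319, -0.002]
contact_force: [-0.3, -1.5, 5.6]
opening: 0.0389
[-9.05 -0.42  0.02] [ 0.01  0.12 -0.06]
[ 0.01273525  0.11617277 -0.0634442 ] [0.5509 0.0755 0.0087]
```

View pics/t5.png

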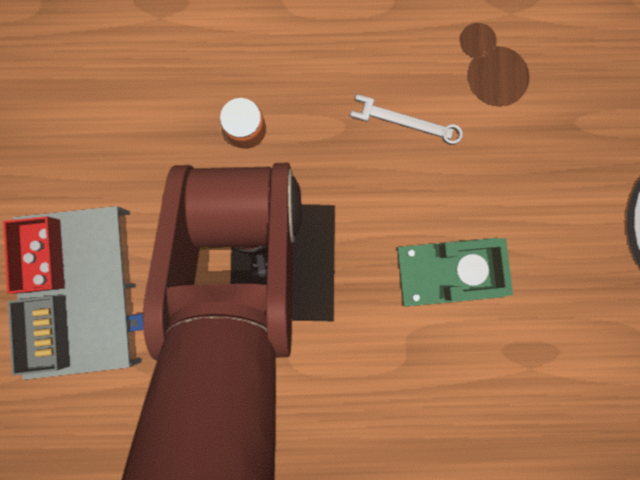

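```bash
python3 -m creep '[{"hand":0.3,"translation":[-1.5,-0.1,0],"delta_rot":[0,0,0]},{"hand":0.3,"translation":[-2,-0.1,0],"delta_rot":[0,0,0]},{"hand":0.3,"translation":[-2,-0.1,0],"delta_rot":[0,0,0]},{"hand":0.3,"translation":[-2,-0.1,0],"delta_rot":[0,0,0]},{"hand":0.3,"translation":[-1.5,0,0],"delta_rot":[0,0,0]},{"hand":0.3,"translation":[0,0,0],"delta_rot":[0,0,0]}]'
python3 -c "
from h import *
snap('wrist','w6')"
```

```text
t: 5.72
tool_pos: [0.555, -0.015, 0.0086]
tool_rot: [2.116, 2.319, -0.003]
contact_force: [0.2, -4.6, 5.9]
opening: 0.0392
```

View pics/w6.png

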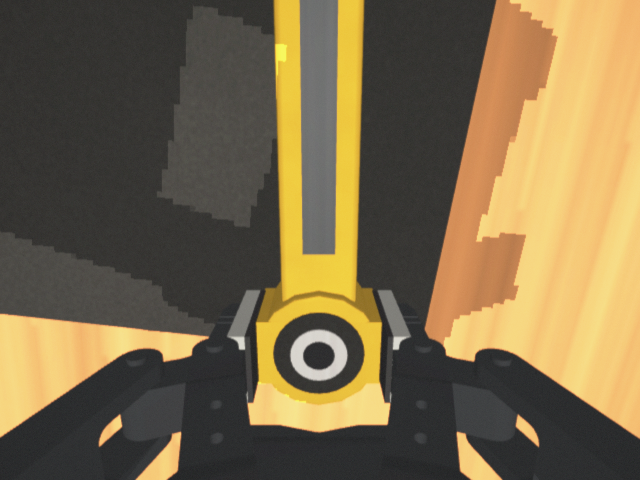

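The link is on the mat, overhanging only at the eye end. Releasing it and rising.

```bash
python3 -m creep '[{"hand":0.9,"translation":[0,0,0],"delta_rot":[0,0,0]},{"hand":0.9,"translation":[0,0,0],"delta_rot":[0,0,0]},{"hand":0.9,"translation":[0,0,0],"delta_rot":[0,0,0]},{"hand":0.9,"translation":[0,0,-2],"delta_rot":[0,0,0]},{"hand":0.9,"translation":[0,0,-4],"delta_rot":[0,0,0]},{"hand":0.9,"translation":[2,0,-4],"delta_rot":[0,0,0]},{"hand":0.9,"translation":[3,0,-2],"delta_rot":[0,0,0]},{"hand":0.9,"translation":[0,0,0],"delta_rot":[0,0,0]}]'
python3 -c "
from h import *
print(ctrl.get_obs()['tool_pos']);snap('wrist','w7')"
```

```text
t: 6.78
tool_pos: [0.5521, 0.0388, 0.1323]
tool_rot: [2.11, 2.321, 0.006]
contact_force: [0.0, -0.2, -0.3]
opening: 0.0769
[0.55210488 0.03883693 0.13226774]
```

View pics/w7.png

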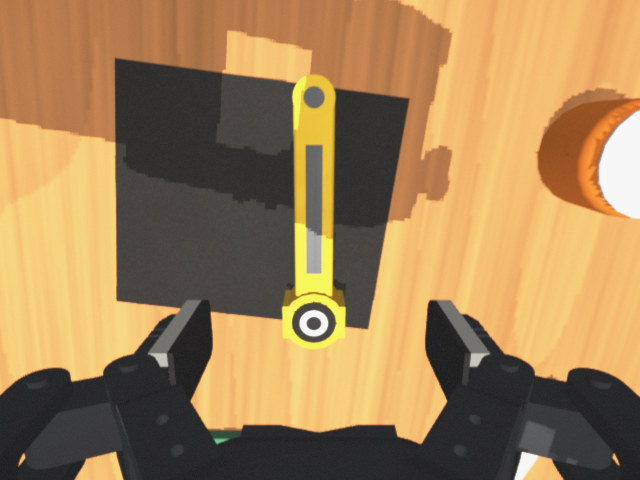

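The link lies on the mat: eye at (314,323), thin-end pin at (314,97), with its middle over the mat.

```bash
python3 - <<'E'
from h import *
im,d,T,k=load('w7'); P=cloud(d,T,k)
e=ray((314,322.5),T,k,.029)[0]; t=ray((314,97),T,k,.024)[0]; tip=ray((314,74),T,k,.024)[0]
print(e,t,tip,P[97,314],np.hypot(*(t-e)[:2]),np.hypot(*(tip-e)[:2]),np.degrees(np.arctan2(*(t-e)[1::-1])))
u=(t-e)[:2]/np.hypot(*(t-e)[:2]); print('grip',e[:2]+u*.122)
E
python3 plan.py .5437 .1065 .07 95.3 3
```

```text
[ 0.55283511 -0.01654925  0.029     ] [0.54049216 0.11919727 0.024     ] [0.53941159 0.13111031 0.024     ] [0.54048572 0.11922854 0.02340172] 0.13630651421573148 0.14826845717863557 95.19541493795643
grip [0.54178766 0.10494953]
[ 2.3  -0.04  2.01] [0.06 0.02 0.03]
[ 2.3  -0.04  2.01] [0.06 0.02 0.03]
[ 2.3  -0.04  2.01] [0.06 0.02 0.03]
[0.18358869 0.05831604 0.10242264] [0.5511 0.038  0.1303]
```

```bash
python3 -m creep '[{"hand":0.7,"translation":[2.3,0,2],"delta_rot":[0,0,0]},{"hand":0.7,"translation":[2.3,0,2],"delta_rot":[0,0,0]},{"hand":0.7,"translation":[2.3,0,2],"delta_rot":[0,0,0]},{"hand":0.7,"translation":[0,0,0],"delta_rot":[0,0,0]}]'
python3 plan.py .5437 .1065 .008 95.2 3
```

```text
t: 7.32
tool_pos: [0.5415, 0.1063, 0.0652]
tool_rot: [-2.112, -2.32, 0.008]
contact_force: [-0.2, -0.3, 0.6]
opening: 0.06
[-0.    0.09  1.91] [-0.12  0.    0.06]
[-0.    0.08  1.91] [-0.12  0.    0.06]
[-0.    0.08  1.91] [-0.12  0.    0.06]
[-0.36196487  0.01151894  0.17448197] [0.5415 0.1063 0.0652]
```

```bash
python3 -m creep '[{"hand":0.7,"translation":[0,0.1,2],"delta_rot":[0,0,0]},{"hand":0.7,"translation":[0,0.1,2],"delta_rot":[0,0,0]},{"hand":0.7,"translation":[0,0,1],"delta_rot":[0,0,0]},{"hand":0.7,"translation":[0,0,0],"delta_rot":[0,0,0]},{"hand":0.7,"translation":[0,0,0],"delta_rot":[0,0,0]}]'
python3 plan.py .5437 .1065 .008 95.2 1
python3 -c "
from h import *
snap('wrist','w8')"
```

```text
t: 7.95
tool_pos: [0.5465, 0.1064, 0.0187]
tool_rot: [2.116, 2.321, 0.001]
contact_force: [0.8, -0.8, -0.5]
opening: 0.0599
[ 0.03 -0.27  1.07] [0.05 0.   0.09]
[0.04832251 0.00265959 0.08931903] [0.5465 0.1064 0.0187]
```

View pics/w8.png

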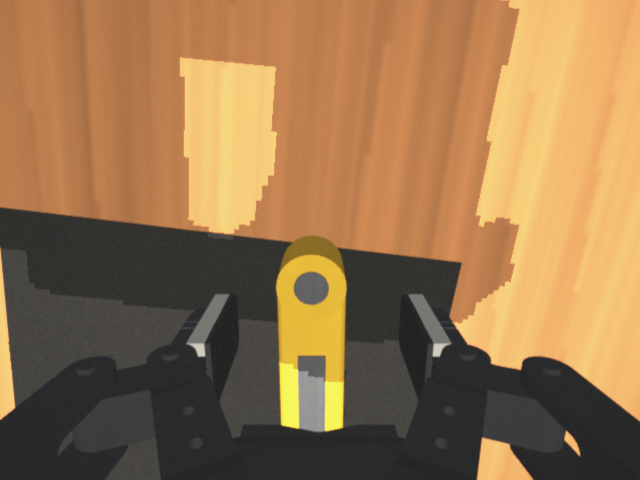

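The thin end is between the fingers with its pin at (312,288). Lowering, centring and gripping.

```bash
python3 -m creep '[{"hand":0.7,"translation":[0,-0.2,0.6],"delta_rot":[0,0,0]},{"hand":0.7,"translation":[0,0,0.5],"delta_rot":[0,0,0]},{"hand":0.1,"translation":[0,0,0],"delta_rot":[0,0,0]},{"hand":0.1,"translation":[0,0,0],"delta_rot":[0,0,0]},{"hand":0.1,"translation":[0,0,0],"delta_rot":[0,0,0]},{"hand":0.1,"translation":[0,0,0],"delta_rot":[0,0,0]},{"hand":0.1,"translation":[0,0,0],"delta_rot":[0,0,0]},{"hand":0.1,"translation":[0,0,0],"delta_rot":[0,0,0]}]' 110
python3 -m creep '[{"hand":0.1,"translation":[0,0,0],"delta_rot":[0,0,0]},{"hand":0.1,"translation":[0,0,-1],"delta_rot":[0,0,0]},{"hand":0.1,"translation":[0,0,-1],"delta_rot":[0,0,0]},{"hand":0.1,"translation":[0,0,-1],"delta_rot":[0,0,0]},{"hand":0.1,"translation":[0,0,0],"delta_rot":[0,0,0]},{"hand":0.1,"translation":[0,0,0],"delta_rot":[0,0,0]}]'
python3 -c "
from h import *
print(ctrl.get_obs())
snap('wrist','w9');snap('scene','s9')"
```

```text
t: 9.0
tool_pos: [0.5447, 0.1064, 0.0084]
tool_rot: [2.116, 2.321, 0.002]
contact_force: [-0.8, -0.9, 6.3]
opening: 0.0222
t: 9.75
tool_pos: [0.5438, 0.1063, 0.0371]
tool_rot: [-2.116, -2.321, 0.0]
contact_force: [0.3, -0.1, -3.7]
opening: 0.0223
{'t': 9.75, 'q': array([ 5.87199220e-02,  1.01151214e-01,  1.92383291e+00,  9.32467087e-05,
        1.11687617e+00, -3.36708230e-02]), 'dq': array([ 0.00011998,  0.00916354,  0.00329727,  0.00048854, -0.00110151,
       -0.00010645]), 'effort': array([-3.41785984e-03, -3.81976461e+01, -3.35665262e+01, -2.40166392e-01,
       -3.00481135e-02, -2.21055256e-03]), 'tool_pos': array([0.54376273, 0.10631735, 0.03713978]), 'tool_rot': array([-2.11636894e+00, -2.32142971e+00,  2.09056142e-04]), 'contact_force': array([ 0.29100673, -0.11260563, -3.73379255]), 'wrist_torque': array([0.30674417, 0.00544886, 0.00349518]), 'opening': 0.02229665090426743}
```

View pics/w9.png

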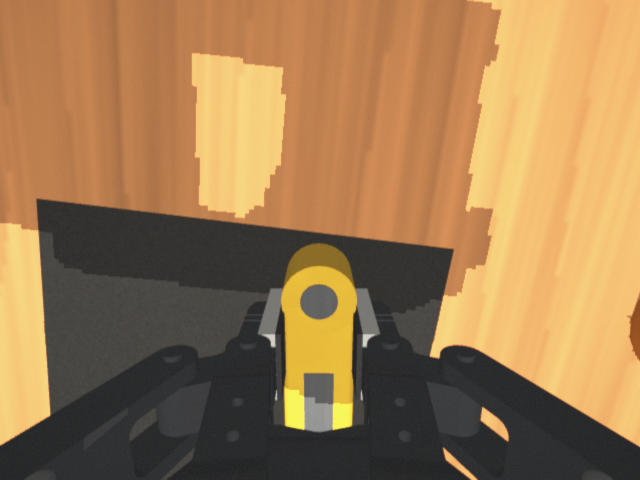

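View pics/s9.png

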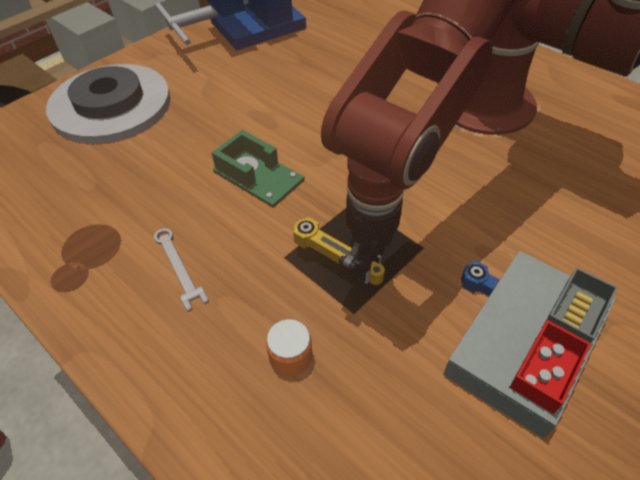

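```bash
python3 -m creep '[{"hand":0.1,"translation":[0,0,-1.5],"delta_rot":[0,0,0]},{"hand":0.1,"translation":[0,0,-2],"delta_rot":[0,0,0]},{"hand":0.1,"translation":[0,0,-1.5],"delta_rot":[0,0,0]},{"hand":0.1,"translation":[0,0,0],"delta_rot":[0,0,0]}]'
cat > y.py <<'E'
from h import *
import sys
def ylink(f,ymin=-9,ymax=9):
    im,d,T,k=load(f); P=cloud(d,T,k); g=cv2.cvtColor(im,cv2.COLOR_RGB2HSV)
    H,S,V=[g[...,i].astype(int) for i in range(3)]
    m=(H>18)&(H<35)&(S>140)&(V>80)&(d>0)&(P[...,1]<.2)&(P[...,0]<.65)
    n,l,s,c=cv2.connectedComponentsWithStats(m.astype(np.uint8))
    for i in range(1,n):
        if s[i,4]>25:
            q=P[l==i]; print(f,s[i],c[i].round(1))
            top=q[q[:,2]>np.percentile(q[:,2],30)]
            for a in np.arange(q[:,1].min(),q[:,1].max(),.015):
                w=q[(q[:,1]>=a)&(q[:,1]<a+.015)]
                if len(w)>4: print('  y%.3f'%(a+.0075),'z90 %.4f'%np.percentile(w[:,2],88),'x %.4f'%np.median(w[:,0]),len(w))
ylink(sys.argv[1])
E
python3 -c "
from h import *
snap('scene','s10');snap('top','t10');print(ctrl.get_obs()['tool_pos'])"
python3 y.py s10; python3 y.py t10;python3 plan.py .4813 -.1163 .085 94.1 6
```

```text
t: 10.35
tool_pos: [0.5458, 0.1065, 0.0902]
tool_rot: [2.114, 2.319, 0.006]
contact_force: [0.7, -0.3, -2.3]
opening: 0.0222
[0.54399354 0.1063472  0.08760906]
s10 [ 291  196   59   51 1009] [316.1 219.6]
  y-0.104 z90 0.0009 x 0.4810 9
  y-0.029 z90 0.1103 x 0.5568 85
  y-0.014 z90 0.1101 x 0.5759 161
  y0.001 z90 0.1093 x 0.5663 242
  y0.016 z90 0.1061 x 0.5645 150
  y0.031 z90 0.1063 x 0.5643 135
  y0.046 z90 0.1061 x 0.5628 131
  y0.061 z90 0.1063 x 0.5617 85
s10 [371 240  16  25 259] [377.8 253.2]
  y0.114 z90 0.1068 x 0.5412 72
  y0.129 z90 0.1062 x 0.5516 183
t10 [ 256  206   85   34 1102] [301.9 225.2]
  y-0.033 z90 0.1082 x 0.5576 127
  y-0.018 z90 0.1089 x 0.5433 130
  y-0.003 z90 0.1087 x 0.5545 208
  y0.012 z90 0.1049 x 0.5537 184
  y0.027 z90 0.1048 x 0.5471 117
  y0.042 z90 0.1047 x 0.5454 122
  y0.057 z90 0.1051 x 0.5449 121
  y0.072 z90 0.1051 x 0.5424 91
[-3.6  -1.38  0.04] [ 0.  -0.   0.2]
[-3.6  -1.37  0.04] [ 0.  -0.   0.2]
[-3.61 -1.36  0.04] [ 0.  -0.   0.2]
[-3.61 -1.35  0.04] [ 0.  -0.   0.2]
[-3.62 -1.33  0.04] [ 0.  -0.   0.2]
[-3.62 -1.32  0.04] [ 0.  -0.   0.2]
[ 0.02703667 -0.00203663  1.19504201] [0.544  0.1063 0.0876]
```

The bar is level (top at 0.106 throughout), so there is no droop. Underside at about 0.08, clear of the walls. Carrying it over.

```bash
python3 -m creep '[{"hand":0.1,"translation":[-2,-0.8,0],"delta_rot":[0,0,0.2]},{"hand":0.1,"translation":[-4,-1.5,0],"delta_rot":[0,0,0.2]},{"hand":0.1,"translation":[-4.2,-1.6,0],"delta_rot":[0,0,0.2]},{"hand":0.1,"translation":[-4.2,-1.6,0],"delta_rot":[0,0,0.2]},{"hand":0.1,"translation":[-4.2,-1.5,0],"delta_rot":[0,0,0.2]},{"hand":0.1,"translation":[-3,-1.1,0],"delta_rot":[0,0,0.2]},{"hand":0.1,"translation":[0,0,0],"delta_rot":[0,0,0]},{"hand":0.1,"translation":[0,0,0],"delta_rot":[0,0,0]}]'
python3 -c "
from h import *
snap('scene','s11');snap('top','t11');print(ctrl.get_obs()['tool_pos'])"
python3 plan.py .4813 -.1163 .085 94.1 1
```

```text
t: 11.45
tool_pos: [0.4804, -0.1157, 0.0866]
tool_rot: [-2.141, -2.297, 0.001]
contact_force: [0.7, -0.0, -4.4]
opening: 0.0218
[ 0.48091651 -0.11506668  0.08687779]
[-0.13  0.03  0.19] [-0.04 -0.03  0.04]
[-0.04322996 -0.03150906  0.03912375] [ 0.4809 -0.1151  0.0869]
```

View pics/t11.png

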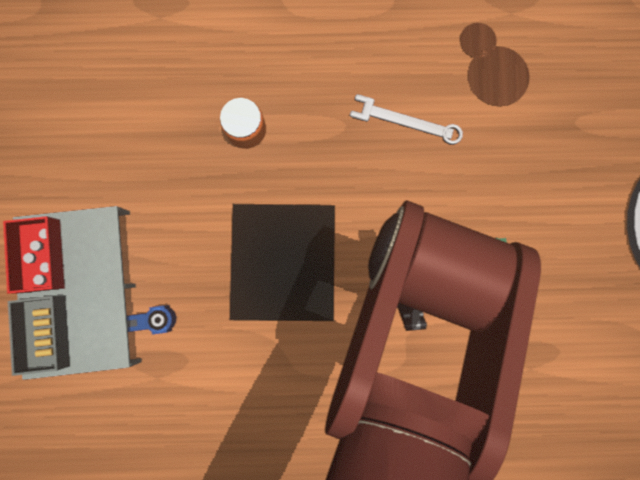

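View pics/s11.png

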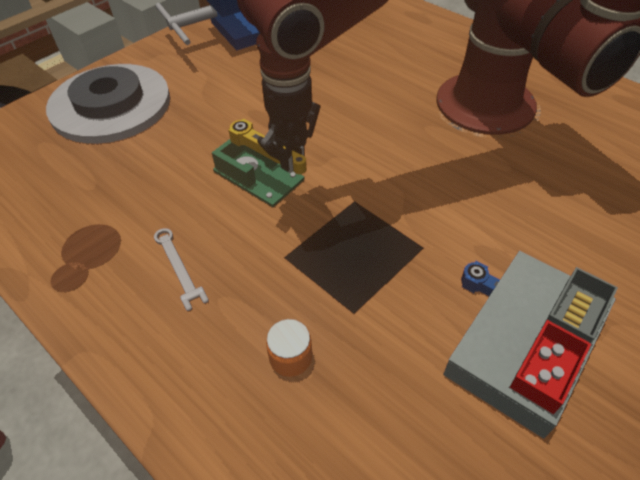

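Run:
```python
from h import *
im,d,T,k=load('s11'); P=cloud(d,T,k); print(P[126,236:246].round(4)[::3])
g=cv2.cvtColor(im,cv2.COLOR_RGB2HSV)
s=g[116:138,228:254]; 
m=((s[...,1]<90)&(s[...,2]>90)).astype(np.uint8); nn,l,st,c=cv2.connectedComponentsWithStats(m); 
for i in range(1,nn):
    if st[i,4]>3: px=c[i]+[228,116]; print(st[i,4],px,ray(px,T,k,.109))
big=cv2.resize(im[100:215,195:325],(780,690),interpolation=cv2.INTER_CUBIC)[:600]; cv2.imwrite('pics/c11.png',big[...,::-1])
# nest disc in scene0 & top0
for f,(u0,u1,v0,v1) in dict(scene0=(225,275,145,175),top0=(450,500,245,295)).items():
    im,d,T,k=load(f); s=cv2.cvtColor(im,cv2.COLOR_RGB2HSV)[v0:v1,u0:u1]
    m=((s[...,1]<70)&(s[...,2]>110)).astype(np.uint8); cn,_=cv2.findContours(m,cv2.RETR_EXTERNAL,cv2.CHAIN_APPROX_NONE)
    q=max(cn,key=len)[:,0]+[u0,v0]; w=ray(q,T,k,.0105); print(f,'bounds',w.min(0),w.max(0)); print(cv2.minEnclosingCircle(w[:,:2].astype(np.float32)))
```

```text
[[ 0.4952 -0.2415  0.1075]
 [ 0.4904 -0.2391  0.1059]
 [ 0.4879 -0.2336  0.1073]
 [ 0.4836 -0.2304  0.1064]]
65 [239.83076923 125.38461538] [[ 0.49057328 -0.23606506  0.109     ]]
scene0 bounds [ 0.46542388 -0.26453279  0.0105    ] [ 0.49599971 -0.2156255   0.0105    ]
((0.48602110147476196, -0.24030113220214844), 0.024796588346362114)
top0 bounds [ 0.46588671 -0.26664328  0.0105    ] [ 0.51651032 -0.21583511  0.0105    ]
((0.49142298102378845, -0.24143478274345398), 0.02597707509994507)
```

View pics/c11.png

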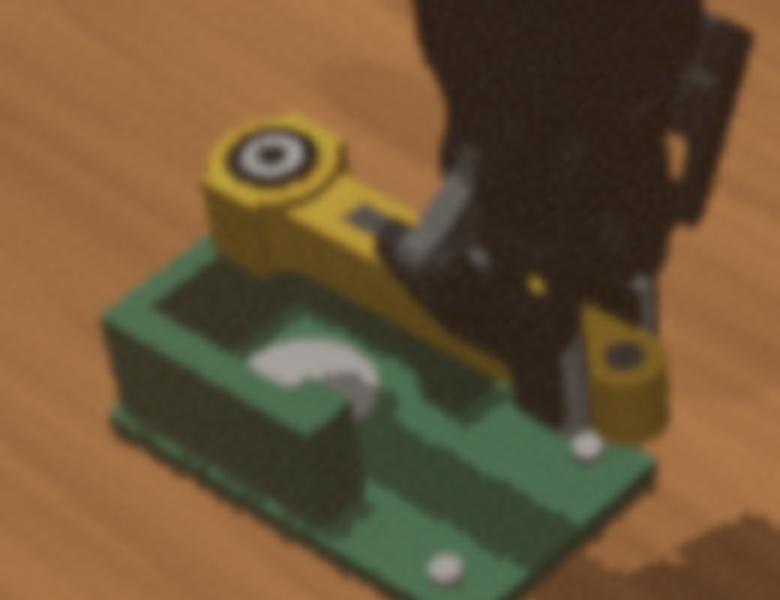

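Bushing measures (0.4906,-0.2361) against the pocket centre at about (0.491,-0.240). I'll shift 4 mm toward the pocket and lower.

```bash
python3 -m creep '[{"hand":0.1,"translation":[-0.4,0,0],"delta_rot":[0,0,0]},{"hand":0.1,"translation":[0,0,1],"delta_rot":[0,0,0]},{"hand":0.1,"translation":[0,0,1],"delta_rot":[0,0,0]},{"hand":0.1,"translation":[0,0,1],"delta_rot":[0,0,0]},{"hand":0.1,"translation":[0,0,0],"delta_rot":[0,0,0]},{"hand":0.1,"translation":[0,0,0],"delta_rot":[0,0,0]}]'
python3 -c "
from h import *
snap('scene','s12');print(ctrl.get_obs()['tool_pos'])
im,d,T,k=load('s12')
big=cv2.resize(im[100:215,195:325],(780,690),interpolation=cv2.INTER_CUBIC)[:600]; cv2.imwrite('pics/c12.png',big[...,::-1])
"
python3 plan.py .481 -.119 .0184 94.1 1
```

```text
t: 12.3
tool_pos: [0.4816, -0.1197, 0.0573]
tool_rot: [2.141, 2.299, 0.0]
contact_force: [0.6, 0.3, -3.0]
opening: 0.0222
[ 0.48181817 -0.11979701  0.05762248]
[ 0.09 -0.08  3.92] [ 0.03  0.02 -0.  ]
[ 0.03429427  0.02004416 -0.00443322] [ 0.4818 -0.1198  0.0576]
```

View pics/c12.png

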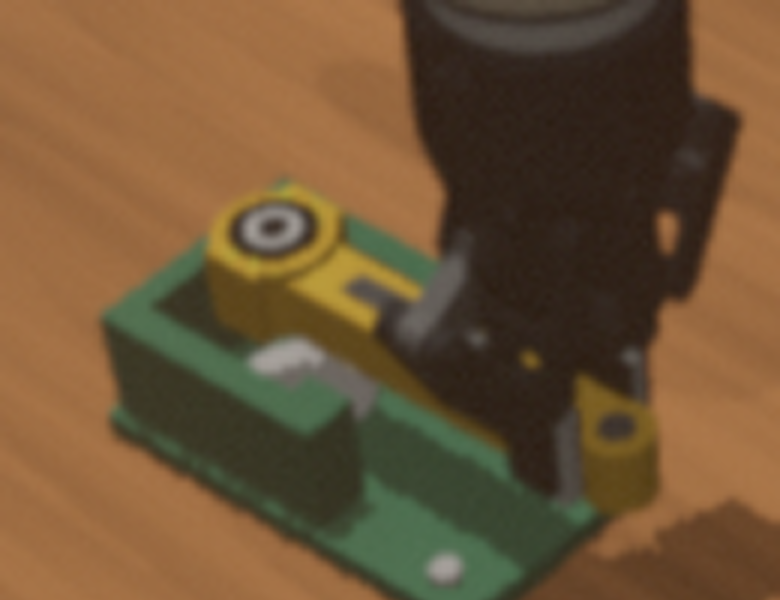

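The eye at (270,228) in the crop is inside the wall outline and the bar is centred in the gap. Lowering further.

```bash
python3 -m creep '[{"hand":0.1,"translation":[0,0,0.8],"delta_rot":[0,0,0]},{"hand":0.1,"translation":[0,0,0.9],"delta_rot":[0,0,0]},{"hand":0.1,"translation":[0,0,0.8],"delta_rot":[0,0,0]},{"hand":0.1,"translation":[0,0,0.6],"delta_rot":[0,0,0]},{"hand":0.1,"translation":[0,0,0],"delta_rot":[0,0,0]},{"hand":0.1,"translation":[0,0,0],"delta_rot":[0,0,0]}]'
python3 -c "
from h import *
snap('scene','s13');o=ctrl.get_obs();print(o['tool_pos'],o['contact_force'],o['wrist_torque'])
im,d,T,k=load('s13')
big=cv2.resize(im[100:215,195:325],(780,690),interpolation=cv2.INTER_CUBIC)[:600]; cv2.imwrite('pics/c13.png',big[...,::-1])
"
```

```text
t: 13.1
tool_pos: [0.4817, -0.1197, 0.0265]
tool_rot: [2.14, 2.299, 0.0]
contact_force: [-0.7, -0.8, -3.1]
opening: 0.0218
[ 0.48183222 -0.11980373  0.02663472] [ 0.62583549 -0.6828283  -3.30542283] [0.29864218 0.03439111 0.04079849]
```

View pics/c13.png

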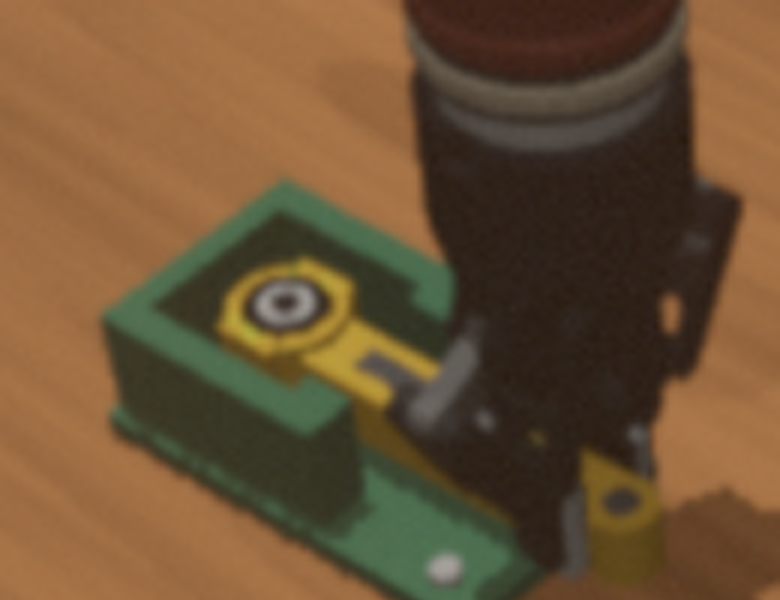

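The link is free in the pocket and still hanging (fz about -3). About 8 mm remain.

```bash
python3 -m creep '[{"hand":0.1,"translation":[0,0,0.3],"delta_rot":[0,0,0]},{"hand":0.1,"translation":[0,0,0.3],"delta_rot":[0,0,0]},{"hand":0.1,"translation":[0,0,0],"delta_rot":[0,0,0]},{"hand":0.1,"translation":[0,0,0],"delta_rot":[0,0,0]}]'
python3 -c "
from h import *
o=ctrl.get_obs();print(o['tool_pos'],o['contact_force'],o['wrist_torque'])"
python3 -m creep '[{"hand":0.1,"translation":[0,0,0.1],"delta_rot":[0,0,0]},{"hand":0.1,"translation":[0,0,0],"delta_rot":[0,0,0]},{"hand":0.1,"translation":[0,0,0.1],"delta_rot":[0,0,0]},{"hand":0.1,"translation":[0,0,0],"delta_rot":[0,0,0]},{"hand":0.1,"translation":[0,0,0],"delta_rot":[0,0,0]}]'
python3 -c "
from h import *
o=ctrl.get_obs();print(o['tool_pos'],o['contact_force'],o['wrist_torque'])"
```

```text
t: 13.65
tool_pos: [0.4815, -0.1197, 0.0203]
tool_rot: [-2.141, -2.299, 0.0]
contact_force: [0.2, -1.1, -4.0]
opening: 0.0223
[ 0.48149676 -0.11966516  0.02026553] [ 0.17407203 -1.10426    -3.98809848] [ 0.22552896  0.05659015 -0.01725221]
t: 14.28
tool_pos: [0.4817, -0.1197, 0.0185]
tool_rot: [2.14, 2.299, 0.0]
contact_force: [-0.0, 0.1, -2.0]
opening: 0.0221
[ 0.48167971 -0.11972541  0.01848886] [-0.03347524  0.13192636 -2.04757334] [ 0.08041305  0.02317858 -0.07986822]
```

```bash
python3 -m creep '[{"hand":0.1,"translation":[0,0,0.1],"delta_rot":[0,0,0]},{"hand":0.1,"translation":[0,0,0],"delta_rot":[0,0,0]},{"hand":0.1,"translation":[0,0,0],"delta_rot":[0,0,0]}]'
python3 -c "
from h import *
o=ctrl.get_obs();print(o['tool_pos'],o['contact_force'],o['wrist_torque'])
snap('scene','s14')"
python3 y.py s14
```

```text
t: 14.65
tool_pos: [0.4818, -0.1198, 0.0184]
tool_rot: [-2.141, -2.299, 0.0]
contact_force: [-3.0, 1.9, 5.7]
opening: 0.0219
[ 0.48180144 -0.11976142  0.01836634] [-2.97414929  1.86605054  5.67370575] [ 0.30478436  0.5580426  -0.15198455]
s14 [232 146  36  37 379] [249.7 159.7]
  y-0.268 z90 0.0270 x 0.4793 25
  y-0.253 z90 0.0393 x 0.4909 57
  y-0.238 z90 0.0393 x 0.4980 66
  y-0.223 z90 0.0389 x 0.4905 99
  y-0.208 z90 0.0354 x 0.4916 51
  y-0.193 z90 0.0348 x 0.4985 68
  y-0.178 z90 0.0203 x 0.4982 11
s14 [292 179  13  21 193] [298.1 189.8]
  y-0.118 z90 0.0353 x 0.4771 42
  y-0.103 z90 0.0346 x 0.4895 101
  y-0.088 z90 0.0333 x 0.4845 50
```

The eye top is at 0.039 (floor 10 mm + 28 mm), the bar is level, and the floor is carrying the load (fz +5.7 N). Releasing.

```bash
python3 -m creep '[{"hand":0.3,"translation":[0,0,0],"delta_rot":[0,0,0]},{"hand":0.55,"translation":[0,0,0],"delta_rot":[0,0,0]},{"hand":0.6,"translation":[0,0,0],"delta_rot":[0,0,0]},{"hand":0.6,"translation":[0,0,-1],"delta_rot":[0,0,0]},{"hand":0.6,"translation":[0,0,-3],"delta_rot":[0,0,0]},{"hand":0.6,"translation":[0,0,-5],"delta_rot":[0,0,0]},{"hand":0.6,"translation":[0,0,-5],"delta_rot":[0,0,0]},{"hand":0.6,"translation":[0,0,0],"delta_rot":[0,0,0]}]'
python3 -m creep '[{"hand":0.6,"translation":[4,0,0],"delta_rot":[0,0,0]},{"hand":0.6,"translation":[5,0,0],"delta_rot":[0,0,0]},{"hand":0.6,"translation":[5,0,0],"delta_rot":[0,0,0]},{"hand":0.6,"translation":[5,0,0],"delta_rot":[0,0,0]},{"hand":0.6,"translation":[4,0,0],"delta_rot":[0,0,0]},{"hand":0.6,"translation":[0,0,0],"delta_rot":[0,0,0]},{"hand":0.6,"translation":[0,0,0],"delta_rot":[0,0,0]}]'
python3 -c "
from h import *
snap('top','t15');snap('scene','s15')
im,d,T,k=load('s15')
big=cv2.resize(im[100:215,195:325],(780,690),interpolation=cv2.INTER_CUBIC)[:600]; cv2.imwrite('pics/c15.png',big[...,::-1])
"
python3 y.py s15;python3 y.py t15
```

```text
t: 15.7
tool_pos: [0.4848, -0.121, 0.1637]
tool_rot: [2.133, 2.292, 0.006]
contact_force: [0.6, 0.0, -0.1]
opening: 0.0514
t: 16.58
tool_pos: [0.4648, 0.1094, 0.1568]
tool_rot: [-2.14, -2.3, 0.002]
contact_force: [-0.6, -0.7, 0.4]
opening: 0.0511
s15 [ 232  146   73   54 1028] [271.2 174.5]
  y-0.269 z90 0.0273 x 0.4827 24
  y-0.254 z90 0.0391 x 0.4894 53
  y-0.239 z90 0.0390 x 0.4954 70
  y-0.224 z90 0.0385 x 0.4894 95
  y-0.209 z90 0.0354 x 0.4891 56
  y-0.194 z90 0.0341 x 0.4978 92
  y-0.179 z90 0.0340 x 0.4971 82
  y-0.164 z90 0.0345 x 0.4964 82
  y-0.149 z90 0.0346 x 0.4953 84
  y-0.134 z90 0.0346 x 0.4934 108
  y-0.119 z90 0.0347 x 0.4896 122
  y-0.104 z90 0.0347 x 0.4906 109
  y-0.089 z90 0.0338 x 0.4841 51
t15 [ 377  256  116   30 1163] [435.  272.6]
  y-0.265 z90 0.0389 x 0.4912 47
  y-0.250 z90 0.0390 x 0.4967 89
  y-0.235 z90 0.0388 x 0.4884 125
  y-0.220 z90 0.0373 x 0.4902 168
  y-0.205 z90 0.0351 x 0.4950 75
  y-0.190 z90 0.0353 x 0.4938 74
  y-0.175 z90 0.0349 x 0.4867 72
  y-0.160 z90 0.0352 x 0.4916 74
  y-0.145 z90 0.0348 x 0.4905 73
  y-0.130 z90 0.0351 x 0.4834 125
  y-0.115 z90 0.0352 x 0.4834 141
  y-0.100 z90 0.0349 x 0.4825 100
```

View pics/t15.png

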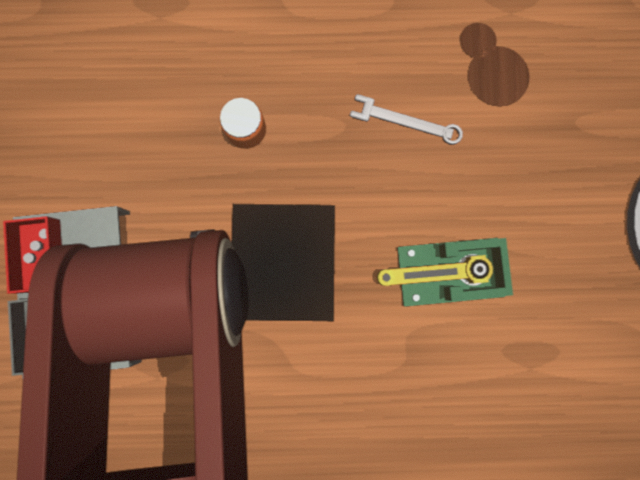

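View pics/c15.png

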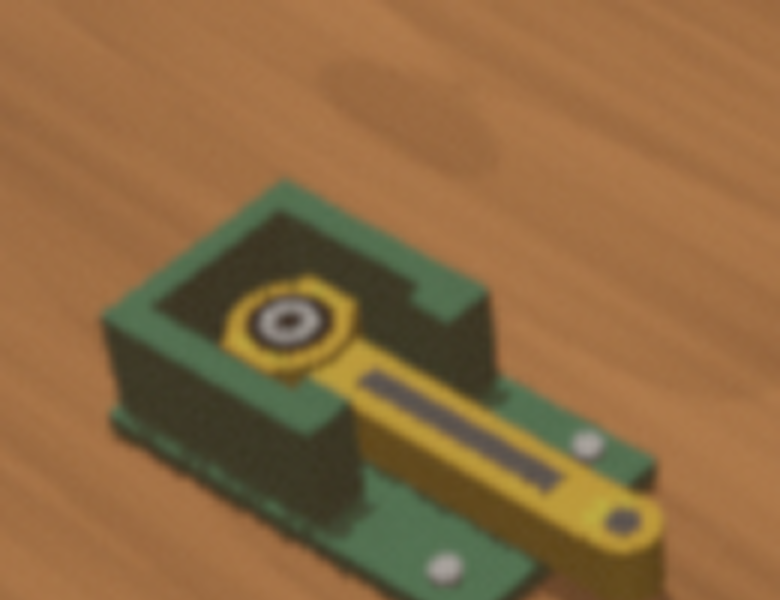

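Run:
```python
from h import *
im,d,T,k=load('t15'); print(ray((480,269),T,k,.039), ray((386,277.5),T,k,.034))
im,d,T,k=load('s15'); i0=load('scene0')[0]
g=lambda i:i[255:300,458:500].astype(int)
print('blue region diff',np.abs(g(im)-g(i0)).mean())
o=ctrl.get_obs(); print(o['contact_force'],o['dq'].round(4)); ctrl.finish_job()
```

```text
[[ 0.49095958 -0.24371053  0.039     ]] [[ 0.48157462 -0.10518248  0.034     ]]
blue region diff 16.79753086419753
[0.81956574 0.11857947 0.47469794] [-0.0056 -0.0001 -0.0032  0.0005  0.0021  0.0009]
the job is handed in; nothing more can be done
```

Run:
```python
from h import *
for f in('scene0','s14','s15'):
    im,d,T,k=load(f); h=cv2.cvtColor(im,cv2.COLOR_RGB2HSV).astype(int); P=cloud(d,T,k)
    m=(h[...,0]>105)&(h[...,0]<125)&(h[...,1]>100)&(h[...,2]>40)&(P[...,1]>.2)&(P[...,2]>.02)&(P[...,2]<.035)
    print(f,m.sum(),np.median(P[m],0).round(4))
```

```text
scene0 288 [0.4309 0.2483 0.0266]
s14 285 [0.431  0.2485 0.0266]
s15 256 [0.4316 0.2508 0.0257]
```

The yellow link is seated in the green nest and the job is handed in, at about 17 s on the robot's clock.

**What I did:** I drew the yellow link about 27 cm out by its eye, laid it on the mat and let go. I then took it by the arm about 28 mm from the thin end and lowered the eye into the pocket. I held it until the wrist reading turned to +5.7 N, then released and moved clear.

**Last checks:**
- **Seat:** the eye top is at 39 mm, within about 1 mm of the expected 38 mm, and the bar lies level out through the gap.
- **Position:** the eye is at about (0.491, -0.244) and the pocket centre at about (0.491, -0.240). The two differ by up to 4 mm, inside the roughly 10 mm clearance.
- **Robot:** it was clear of everything at hand-in, with no more than 1 N of contact force.

**One check disagreed:** a raw picture comparison around the blue link showed a difference of 17 grey levels. After handing in, I compared blue positions in the saved pictures. They match to 0.2 mm before release and to 2.4 mm in the last picture. I put the last-picture difference down to the arm or its shadow over that area, because the arm never touched the blue link.

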